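# Pop the power box hatch and reset the tripped breaker

## Task

The machines are dead because one of the three breakers under the smoked hatch of the bench power box has tripped. With a fingertip press the light grey ribbed pad at the hatch's front edge once, so that the latch lets go, take the hand away from the box, and watch for a good second that the hatch has swung up and stays open by itself; then push the tripped toggle, the one lying towards the front of the box, back to stand with the other two, and leave the hatch up so that the breakers can be watched when the grinder starts. Only touch and push: do not pull or lever the hatch up, do not push it shut again, force nothing, and leave the other two breakers on and the loose tools where they lie.

Things in the scene. Friction and masses are not known exactly. Their poses are not given: they have to be found in the camera images.
- power_box: light grey enclosure fixed to the bench, 160 mm front to back (its x, pointing away from its front) x 190 mm wide (its y), cover top at z = 72 mm; origin at the centre of its underside. Blue outlet caps stick out 11 mm in front. A smoked clear hatch, top at z = 94 mm when shut, covers a recess in the cover. A 0.58 m tall drill press stands behind on the right: draw the arm in before swinging past it
- window_centre (a point): point of the box above the middle breaker, at the height of the cover top. The recess runs from 68 mm in front of it (-x) to 40 mm behind and 62 mm to either side, floor 10 mm below; in it three breakers with white faces (46 x 35 mm, 2 mm below this point) stand side by side along y, 36 mm apart; a black latch mouth 7 mm high stands on the floor 39 to 66 mm in front
- hatch_press (a point): top centre of the light grey ribbed thumb pad (24 x 46 mm, long side along the box's y) at the middle of the hatch's front edge; moves with the hatch. Shut, it lies 97 mm above the bench and 92 mm in front of the hinge line (along the box's y at x = 48, z = 94 mm of the box)
- hatch (a joint): angle of the hatch (rad): 0 shut and latched, at most -0.062 pressed in (6 mm at the pad). Push-push latch: pressing it past -0.04 (4 mm at the pad, some 3 N) and letting go frees it; a weak damped spring swings it up in about 1.5 s to 2.44, leaning back behind the breakers, where it stays. A finger left above the pad holds it down. Pushed fully shut it would latch again
- latch_pin (a joint): sideways place (m) of the steel follower pin inside the latch: about 0 latched, 0.007 free once the latch has let go; below -0.005 only while the hatch is being pushed shut again
- breaker_a: the tripped breaker; origin on the floor of the recess under the middle of its face, its axes along those of the box. Which of the three places it has varies
- breaker_b: a breaker that is on; origin as for breaker_a
- breaker_c: a breaker that is on; origin as for breaker_a
- toggle_a (a joint): angle (rad) of the blue toggle of breaker_a: 0 off or tripped (leaning 26 degrees to the box's front, -x), 0.9 on (leaning as far to +x). The toggle is a paddle 20 mm wide, 6 mm thick and 17 mm long, turning about an axis along y 68 mm above the bench; it snaps over the middle and takes 3 to 6 N
- toggle_b (a joint): the same for breaker_b; on at the start
- toggle_c (a joint): the same for breaker_c; on at the start
- toggle_a_tip (a point): middle of the upper edge of the toggle of breaker_a, moves with it; 83 mm above the bench and 7 mm in front of (off) or behind (on) the axis
- screwdriver_yellow: yellow-handled screwdriver, 26 x 170 x 25 mm, lying at the right of the box; origin at the centre of its underside; to be left alone
- tape_measure: yellow tape measure, 39 x 86 x 60 mm, standing right of the work; origin at the centre of its underside; to be left alone

How it is judged:
By the outcome, as a careful person would: the job done as asked, in the order asked, and still so for the second after the job is handed in, with the robot touching nothing.
It also fails if it takes over 48 s, if anything falls off the work surface, if the arm or the gripper's body presses on something with over 40 N, if the wrist force passes 120 N, or if a joint passes its speed limit or range.

## Robot

A 6-joint arm with a two-finger parallel gripper is mounted at the origin on a cart in front of the work surface, level with it; the furniture and walls round the work are solid. World frame = base frame: x ahead of the robot, y to its left, z up, the work surface at z = 0. Lengths are in mm, angles in rad, forces in N, time in s.
With the tool pointing down it reaches from about 375 to 925 mm from the base axis. Payload 5.7 kg.
Tool frame: the origin (TCP) lies at the very end of the fingers, on their centre line; the grasp point (between the pads) lies 19 mm behind it; z points along the fingers, y is the direction in which the jaws open and shut (so a half turn about z gives the same grasp; the last joint's range is limited). The gripper opens to 85 mm and grips with 20 to 120 N. Pads are 22 mm wide; open, the fingers measure 114 mm over their backs; the gripper's body (76 mm by 85 mm) begins 54 mm behind the grasp point. The pads swing forward as they close: fully open they stand 13 mm farther back than shut.
Start: joints at [-0.115, 0.359, 1.51, -0, 1.272, -0.115], TCP at [599.969, -0.004, 231.267] pointing down, gripper open.
Joint ranges: [-2.97, 2.97], [-1.01, 2.36], [0.21, 2.38], [-0.96, 4.11], [0.2, 2.71], [-2.98, 2.98]. Speed limits (rad/s): [2.39, 2.39, 3.14, 3.14, 3.14, 3.14].

## Interface

Orientations are given as a unit quaternion [w, x, y, z].
In Python, from bench import bot gives the robot as it stands.
- The arm moves only by the tool carry_out, never from a script. Its argument "series" is a list of rows, each an object with "translation": the shift along the tool's x, y, z in mm, a list of three; "rot": the turn, a rotation vector about the tool's x, y, z in degrees, a list of three; "fingers": the closure in counts, from 0 (fully open) to 255 (shut). In form: [{"translation": [dx, dy, dz], "rot": [rx, ry, rz], "fingers": fingers}, ...]. A call has exactly 8 rows; each row is the pose to reach, as a shift and turn from the pose commanded when the call began, along the tool's axes at that moment; what a row does not reach only later rows make up. A row lasts 1/8 s, in which the tool goes at most 62.5 mm and 10.7 degrees, less where a joint would pass 70% of its speed; a pose out of reach is approached as far as the arm can. A call with a gripper value outside its range is refused whole. The fingers move at their own pace and stop on an object; "squeeze" is the grip in N (left out, the last holds). Time passes only in rows, so rows that repeat a pose let the fingers close, or fill a call up. It gives the time, the measured TCP pose, the force and the opening at its end, in the units of the state.
- bot.state(): the state, without advancing time (a new reading comes with each control period).
- bot.grab_frame(name): name is "scene" or "side" or "wrist"; returns the picture (480x640x3 uint8, red, green, blue); there is no depth.
- bot.camera_info(name): a dict with "intrinsics" (3x3 intrinsics, pixels), "position" and "attitude" of the camera in the world. Camera axes: x right, y up, looking along -z (the intrinsics and any distortion apply to the point x, -y, -z); pixel columns grow to the right and rows downward; lengths in mm; the calibration is good to about 2 mm. A picture is of the moment at which its call begins: read the wrist's pose just before it. camera_info takes no time and is no camera call; for the wrist camera it gives the pose at the moment of the call.
- bot.sign_off(): hands the job in, once; it reports no verdict.
Trained networks look in the newest picture that a camera, given by its name, has taken for a name from the list of things; names that differ only in an ending like _2 or _b are one class to them, and where a whole thing is asked for, a point or a joint stands for the part that bears it (a point fixed in the world has none). Each returns a list of dicts, best first, with "p" (0 to 1); they miss things now and then, are a little off and sometimes report something else, mostly with a low value. They report only what shows in the picture. A call takes as long as a camera call.
- bot.recognise(camera, query): "xy" ([column, row] in pixels, amid what is visible of it).
- bot.masks_of(camera, query): "mask" (480x640 bool, what is visible of it) and "xy" ([column, row] in pixels, amid what is visible of it).
The state is a dict: "time": time; "qpos": joint angles; "qd": joint speeds; "tau": joint torques, N m; "tool_pos": TCP position; "eef_rot": TCP orientation; "force": force on the tool from outside, world axes, zero at the start; "torque": the same for the moment, N m; "opening": finger opening in mm.
Only numpy, scipy, OpenCV 4.12 (cv2) and the standard library are available. Lean on these libraries where they do the work, as an engineer would, in place of code of your own. Each camera call takes 0.05 s, during which the arm holds its last target.

## Working session

There is one attempt and no reset: what is moved stays moved. The work goes in short steps, Python scripts to look and compute and a tool call to move; the robot and the scene stay as the last step left them, time stands still between calls to the robot, and variables do not carry over. Pictures are saved under pics/ and viewed, and the job is handed in when it is done.

Besides the shell and the picture viewer there is one more tool, called as name(argument=value, ...), one argument or row to a line, values as JSON. carry_out: Moves the arm, as the interface text tells. Its arguments: {"type":"object","properties":{"series":{"type":"array"},"squeeze":{"type":"number"}},"required":["series"]}

```bash
ls; mkdir -p pics; cat > h.py <<'E'
from bench import bot
import numpy as np, cv2
from scipy.spatial.transform import Rotation as R
def Rq(q): return R.from_quat([q[1],q[2],q[3],q[0]]).as_matrix()
def save(name,fn):
    im=bot.grab_frame(name); cv2.imwrite('pics/'+fn,im[:,:,::-1]); return im
def ci(name):
    c=bot.camera_info(name); return c
def ray(c,uv):
    K=np.array(c['intrinsics']); 
    d=c.get('distortion')
    p=np.linalg.inv(K)@np.array([uv[0],uv[1],1.0])
    v=np.array([p[0],-p[1],-1.0]); 
    return np.array(c['position']),Rq(c['attitude'])@v
def atz(c,uv,z):
    o,v=ray(c,uv); return o+v*(z-o[2])/v[2]
def proj(c,P):
    q=Rq(c['attitude']).T@(np.array(P)-np.array(c['position']))
    K=np.array(c['intrinsics']); p=K@np.array([q[0],-q[1],-q[2]]); return p[:2]/p[2]
E
python3 - <<'E'
from h import *
for n in ['scene','side','wrist']:
    c=ci(n); print(n,c)
    save(n,n+'0.png')
    for q in ['power_box','hatch_press','window_centre','toggle_a','breaker_a','toggle_a_tip','hatch']:
        try:
            for d in bot.recognise(n,q)[:4]: print(n,q,round(d['p'],2),np.round(d['xy'],1))
        except Exception as e: print(q,e)
print(bot.state())
E
```

```text
pics
scene {'intrinsics': array([[444.63904029,   0.        , 326.91702625],
       [  0.        , 444.63904029, 242.00699673],
       [  0.        ,   0.        ,   1.        ]]), 'position': array([ 223.76874117, -511.51180196,  776.5059636 ]), 'attitude': array([ 0.90292702,  0.34394523, -0.08900897, -0.24187162])}
scene power_box 0.81 [328.3 219.5]
scene hatch_press 0.58 [324.2 205.2]
scene window_centre 0.91 [328.2 220. ]
scene toggle_a_tip 0.69 [348.9 267.6]
scene hatch 0.73 [329.1 206.7]
side {'intrinsics': array([[562.78578993,   0.        , 316.39934649],
       [  0.        , 562.78578993, 241.67474613],
       [  0.        ,   0.        ,   1.        ]]), 'position': array([ 117.04139373, -805.04614491,  837.95404071]), 'attitude': array([ 0.882218  ,  0.41165824, -0.08776352, -0.21101295])}
side power_box 0.86 [326.3 220.6]
side hatch_press 0.92 [323.4 201.6]
side window_centre 0.56 [324.  218.1]
side hatch 0.91 [321.4 201.6]
wrist {'intrinsics': array([[361.62212546,   0.        , 314.17485164],
       [  0.        , 361.62212546, 237.7569601 ],
       [  0.        ,   0
[... 273 characters left out ...]
280.7  71.4]
{'time': 1.2, 'qpos': array([-1.15075222e-01,  3.58769087e-01,  1.51042822e+00, -2.18085851e-05,
        1.27247854e+00, -1.15069655e-01]), 'qd': array([ 1.02537812e-03,  2.14614827e-03,  2.14480971e-04, -2.04179361e-03,
        1.09052512e-05, -1.91149102e-04]), 'tau': array([ 6.16280522e-05, -5.27598703e+01, -2.79048836e+01, -6.61547506e-05,
        2.04916927e-03,  1.98001914e-05]), 'tool_pos': array([5.99960465e+02, 3.94885303e-03, 2.31274436e+02]), 'eef_rot': array([-2.61205725e-05,  7.07106482e-01,  7.07107079e-01, -3.40085000e-05]), 'force': array([-0.42037686, -0.31872148, -0.04741725]), 'torque': array([0.03399879, 0.0454377 , 0.04344659]), 'opening': 85.48943444465829}
```

View pics/scene0.png

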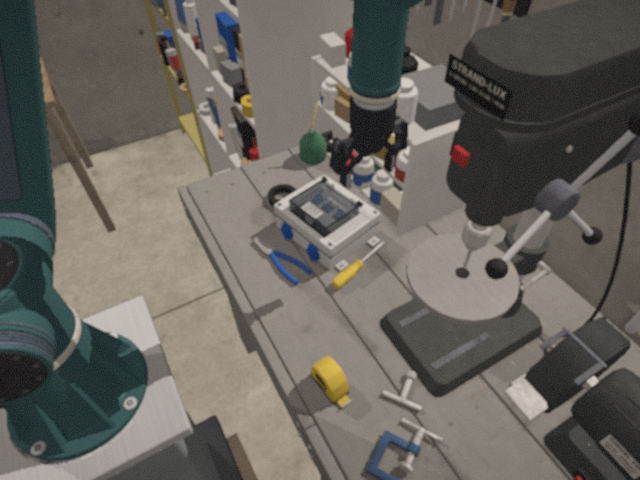

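View pics/side0.png

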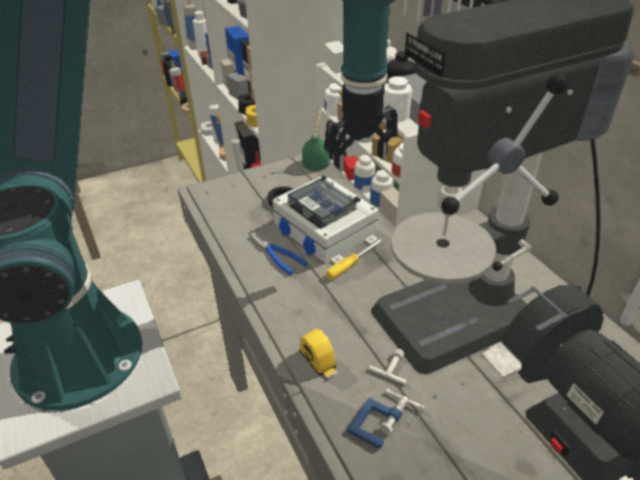

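View pics/wrist0.png

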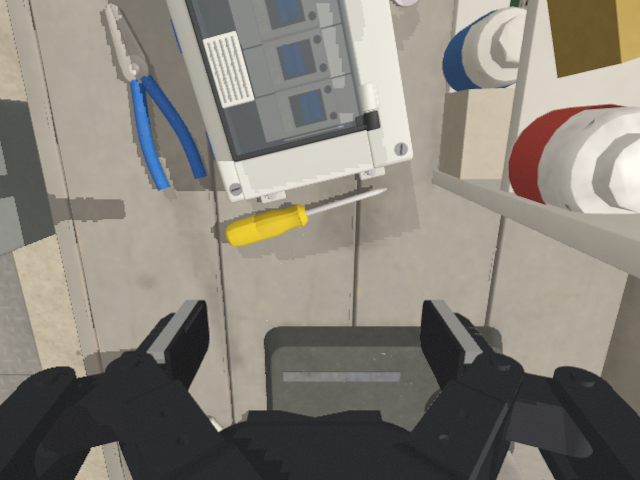

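```bash
python3 - <<'E'
from h import *
c=ci('wrist')
for uv in [(232,193),(408,152),(348,0)]: print(uv,atz(c,uv,72))
print('pad',atz(c,(229,69),97))
for uv in [(309,105),(297,58),(287,10)]: print('tog',atz(c,uv,80))
E
```

```text
(232, 193) [530.86785493  22.24044127  72.        ]
(408, 152) [675.72672392  55.65484482  72.        ]
(348, 0) [624.23362066 163.05080528  72.        ]
pad [540.25243912 113.68421501  97.        ]
tog [595.75798355  91.03371766  80.        ]
tog [587.08184934 123.52772356  80.        ]
tog [580.41353224 154.50193571  80.        ]
```

carry_out(
  series=[
    {"translation":[35,-25,0],"rot":[0,0,-6],"fingers":255},
    {"translation":[70,-50,0],"rot":[0,0,-13],"fingers":255},
    {"translation":[70,-50,0],"rot":[0,0,-13],"fingers":255},
    {"translation":[70,-50,0],"rot":[0,0,-13],"fingers":255},
    {"translation":[70,-50,0],"rot":[0,0,-13],"fingers":255},
    {"translation":[70,-50,0],"rot":[0,0,-13],"fingers":255},
    {"translation":[70,-50,0],"rot":[0,0,-13],"fingers":255},
    {"translation":[70,-50,0],"rot":[0,0,-13],"fingers":255},
  ],
  squeeze=20,
)

```text
time: 2.2
tool_pos: [550.1, 69.7, 231.2]
eef_rot: [-0.0, 0.623, 0.782, -0.0]
force: [0.0, 0.2, 0.0]
opening: 0.4
```

```bash
python3 - <<'E'
from h import *
c=ci('wrist'); im=save('wrist','w1.png'); np.save('c1.npy',c,allow_pickle=True)
for q in ['hatch_press','toggle_a_tip','breaker_a','toggle_a','power_box']:
    for d in bot.recognise('wrist',q)[:4]: print(q,round(d['p'],2),np.round(d['xy'],1))
s=bot.state();print({k:np.round(s[k],3) for k in ['time','tool_pos','eef_rot','force','opening']})
E
```

```text
hatch_press 0.76 [360.7 157.4]
power_box 0.93 [367.8 151.1]
{'time': np.float64(2.5), 'tool_pos': array([549.964,  69.992, 231.287]), 'eef_rot': array([-0.   ,  0.623,  0.783, -0.   ]), 'force': array([ 0.112, -0.464,  0.281]), 'opening': np.float64(-0.195)}
```

View pics/w1.png

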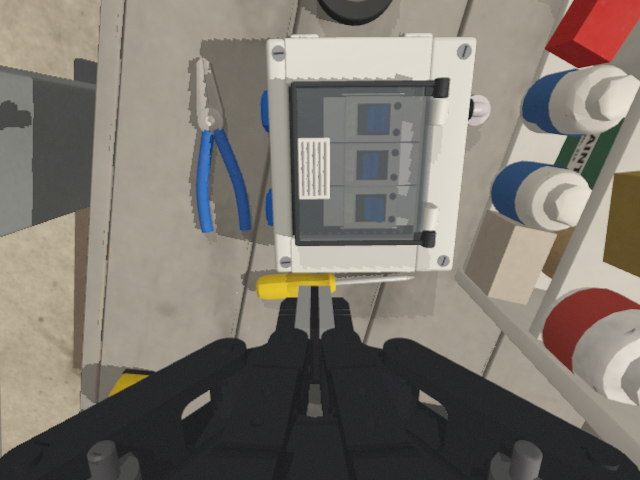

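```bash
python3 - <<'E'
from h import *
c=np.load('c1.npy',allow_pickle=True).item()
P={k:atz(c,uv,72)[:2] for k,uv in dict(fl=(267,40),bl=(476,39),br=(463,271),fr=(275,271)).items()}
for k,v in P.items(): print(k,np.round(v,1))
for a,b in [('fl','bl'),('fr','br'),('fr','fl'),('br','bl')]:
    d=P[b]-P[a]; print(a,b,np.linalg.norm(d).round(1),np.degrees(np.arctan2(d[1],d[0])).round(2))
cen=sum(P.values())/4; print('cen',cen)
yaw=np.radians(13); Rb=np.array([[np.cos(yaw),-np.sin(yaw)],[np.sin(yaw),np.cos(yaw)]])
pad=atz(c,(314,168),97); print('pad',pad,'pad exp',cen+Rb@[-44,0],'in box',Rb.T@(pad[:2]-cen))
for uv in [(373,118),(372,165),(370,208)]:
    p=atz(c,uv,78);print(p, Rb.T@(p[:2]-cen))
im=cv2.imread('pics/w1.png')[70:260,280:460]; cv2.imwrite('pics/w1z.png',cv2.resize(cv2.convertScaleAbs(im,alpha=1.6),None,fx=3.1,fy=3.1,interpolation=2))
E
```

```text
fl [484.8 195.4]
bl [636.4 231. ]
br [690.1  52.9]
fr [526.5  15.2]
fl bl 155.7 13.19
fr br 167.9 12.96
fr fl 185.0 103.01
br bl 186.0 106.77
cen [584.4241462  123.62893124]
pad [539.49718072 114.03089815  97.        ] pad exp [541.55186335 113.73108485] in box [-45.93457794   0.75433213]
[575.84820378 159.56734162  78.        ] [-0.27175827 36.94647855]
[584.73233612 124.86993272  78.        ] [0.57945562 1.13986705]
[592.57795118  90.59746885  78.        ] [  0.51436119 -34.01907518]
```

View pics/w1z.png

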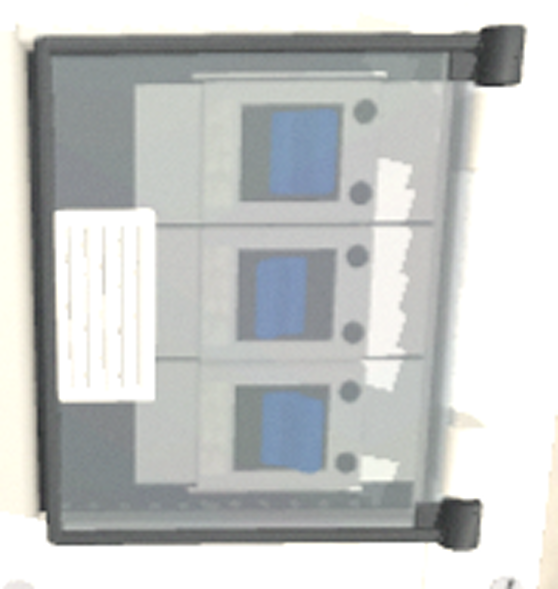

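carry_out(
  series=[
    {"translation":[22,0,40],"rot":[0,0,0],"fingers":255},
    {"translation":[45,-1,80],"rot":[0,0,0],"fingers":255},
    {"translation":[45,-1,105],"rot":[0,0,0],"fingers":255},
    {"translation":[45,-1,119],"rot":[0,0,0],"fingers":255},
    {"translation":[45,-1,124],"rot":[0,0,0],"fingers":255},
    {"translation":[45,-1,124],"rot":[0,0,0],"fingers":255},
    {"translation":[45,-1,124],"rot":[0,0,0],"fingers":255},
    {"translation":[45,-1,124],"rot":[0,0,0],"fingers":255},
  ],
)

```text
time: 3.5
tool_pos: [539.5, 113.6, 108.1]
eef_rot: [0.001, 0.623, 0.783, 0.001]
force: [0.7, -0.9, -0.1]
opening: -0.2
```

```bash
python3 - <<'E'
from h import *
save('wrist','w2.png'); save('scene','s2.png')
s=bot.state();print({k:np.round(s[k],3) for k in ['time','tool_pos','eef_rot','force','opening']})
im=cv2.imread('pics/s2.png')[140:280,240:400]; cv2.imwrite('pics/s2z.png',cv2.resize(im,None,fx=4,fy=4,interpolation=2))
E
```

```text
{'time': np.float64(3.6), 'tool_pos': array([539.191, 113.582, 107.794]), 'eef_rot': array([0.   , 0.623, 0.783, 0.   ]), 'force': array([-0.644,  0.629,  0.034]), 'opening': np.float64(0.355)}
```

View pics/w2.png

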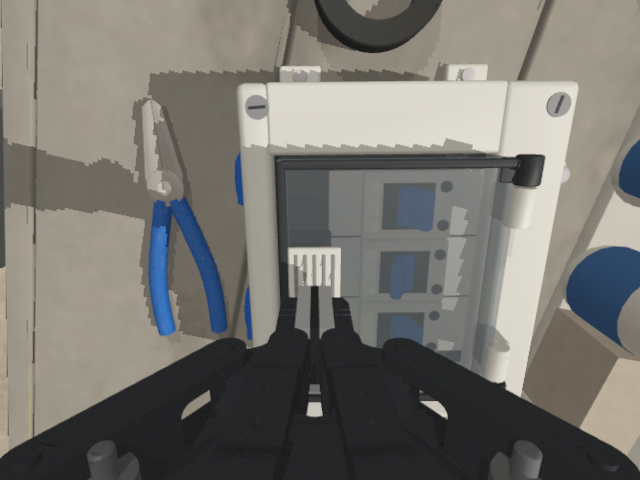

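View pics/s2z.png

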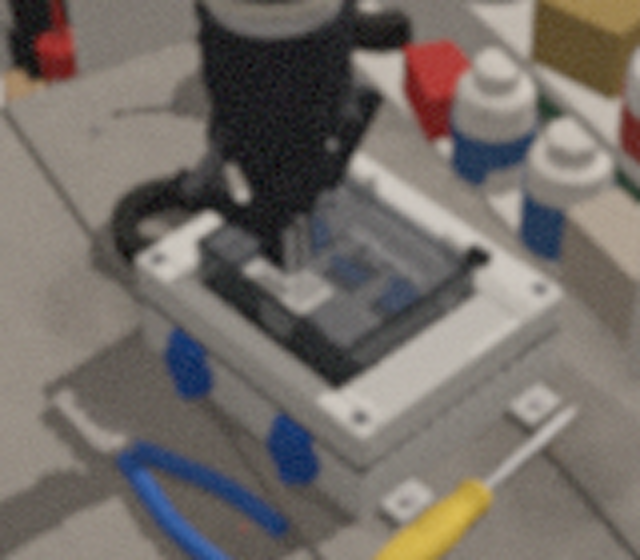

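carry_out(
  series=[
    {"translation":[0,0,6],"rot":[0,0,0],"fingers":255},
    {"translation":[0,0,9],"rot":[0,0,0],"fingers":255},
    {"translation":[0,0,11],"rot":[0,0,0],"fingers":255},
    {"translation":[0,0,12.5],"rot":[0,0,0],"fingers":255},
    {"translation":[0,0,14],"rot":[0,0,0],"fingers":255},
    {"translation":[0,0,15],"rot":[0,0,0],"fingers":255},
    {"translation":[0,0,15.5],"rot":[0,0,0],"fingers":255},
    {"translation":[0,0,15.5],"rot":[0,0,0],"fingers":255},
  ],
)

```text
time: 4.6
tool_pos: [538.6, 113.6, 91.7]
eef_rot: [-0.0, 0.623, 0.783, -0.0]
force: [-2.5, -0.3, 3.6]
opening: -0.2
```

carry_out(
  series=[
    {"translation":[0,0,-20],"rot":[0,0,0],"fingers":255},
    {"translation":[0,-40,-50],"rot":[0,0,0],"fingers":255},
    {"translation":[-10,-80,-90],"rot":[0,0,0],"fingers":255},
    {"translation":[-30,-110,-125],"rot":[0,0,0],"fingers":255},
    {"translation":[-60,-120,-150],"rot":[0,0,0],"fingers":255},
    {"translation":[-80,-120,-160],"rot":[0,0,0],"fingers":255},
    {"translation":[-80,-120,-160],"rot":[0,0,0],"fingers":255},
    {"translation":[-80,-120,-160],"rot":[0,0,0],"fingers":255},
  ],
)

```text
time: 5.6
tool_pos: [439.7, 9.2, 251.2]
eef_rot: [-0.0, 0.623, 0.783, -0.0]
force: [0.5, 0.8, -1.0]
opening: 0.2
```

carry_out(
  series=[
    {"translation":[0,0,0],"rot":[0,0,0],"fingers":255},
    {"translation":[0,0,0],"rot":[0,0,0],"fingers":255},
    {"translation":[0,0,0],"rot":[0,0,0],"fingers":255},
    {"translation":[0,0,0],"rot":[0,0,0],"fingers":255},
    {"translation":[0,0,0],"rot":[0,0,0],"fingers":255},
    {"translation":[0,0,0],"rot":[0,0,0],"fingers":255},
    {"translation":[0,0,0],"rot":[0,0,0],"fingers":255},
    {"translation":[0,0,0],"rot":[0,0,0],"fingers":255},
  ],
)

```text
time: 6.6
tool_pos: [439.9, 8.6, 251.8]
eef_rot: [-0.0, 0.623, 0.783, -0.0]
force: [-0.2, 0.1, -0.1]
opening: 0.0
```

```bash
python3 - <<'E'
from h import *
c=ci('wrist'); save('wrist','w3.png'); np.save('c3.npy',c,allow_pickle=True); save('scene','s3.png')
s=bot.state();print({k:np.round(s[k],3) for k in ['time','tool_pos','eef_rot','force','opening']})
im=cv2.imread('pics/s3.png')[140:280,240:400]; cv2.imwrite('pics/s3z.png',cv2.resize(im,None,fx=4,fy=4,interpolation=2))
E
```

```text
{'time': np.float64(6.7), 'tool_pos': array([439.948,   8.641, 251.792]), 'eef_rot': array([-0.   ,  0.623,  0.783, -0.   ]), 'force': array([-0.214, -0.107,  0.028]), 'opening': np.float64(-0.07)}
```

View pics/w3.png

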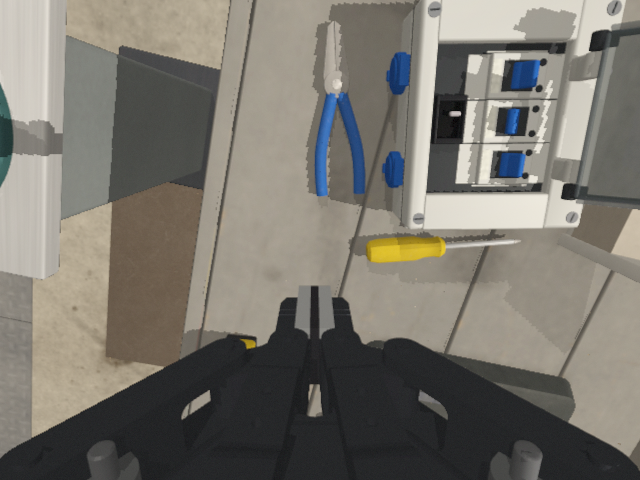

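View pics/s3z.png

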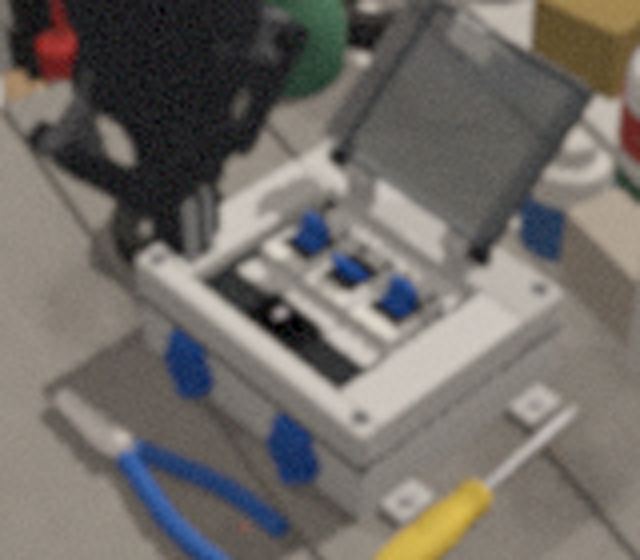

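carry_out(
  series=[
    {"translation":[0,0,0],"rot":[0,0,0],"fingers":255},
    {"translation":[0,0,0],"rot":[0,0,0],"fingers":255},
    {"translation":[0,0,0],"rot":[0,0,0],"fingers":255},
    {"translation":[0,0,0],"rot":[0,0,0],"fingers":255},
    {"translation":[0,0,0],"rot":[0,0,0],"fingers":255},
    {"translation":[0,0,0],"rot":[0,0,0],"fingers":255},
    {"translation":[0,0,0],"rot":[0,0,0],"fingers":255},
    {"translation":[0,0,0],"rot":[0,0,0],"fingers":255},
  ],
)

```text
time: 7.7
tool_pos: [439.9, 8.7, 251.8]
eef_rot: [-0.0, 0.623, 0.783, -0.0]
force: [0.3, -0.5, -0.6]
opening: -0.0
```

carry_out(
  series=[
    {"translation":[0,0,0],"rot":[0,0,0],"fingers":255},
    {"translation":[0,0,0],"rot":[0,0,0],"fingers":255},
    {"translation":[0,0,0],"rot":[0,0,0],"fingers":255},
    {"translation":[0,0,0],"rot":[0,0,0],"fingers":255},
    {"translation":[0,0,0],"rot":[0,0,0],"fingers":255},
    {"translation":[0,0,0],"rot":[0,0,0],"fingers":255},
    {"translation":[0,0,0],"rot":[0,0,0],"fingers":255},
    {"translation":[0,0,0],"rot":[0,0,0],"fingers":255},
  ],
)

```text
time: 8.7
tool_pos: [439.9, 8.7, 251.8]
eef_rot: [-0.0, 0.622, 0.783, -0.0]
force: [0.4, -1.3, 0.1]
opening: 0.1
```

```bash
python3 - <<'E'
from h import *
save('wrist','w4.png'); save('scene','s4.png')
c=ci('wrist')
a=cv2.imread('pics/s3.png').astype(int);b=cv2.imread('pics/s4.png').astype(int); print(np.abs(a-b)[130:260,260:420].mean(), np.abs(a-b)[300:400,200:300].mean())
for q in ['toggle_a_tip','toggle_a','breaker_a','window_centre','hatch_press']:
    for d in bot.recognise('wrist',q)[:4]: print(q,round(d['p'],2),np.round(d['xy'],1))
im=cv2.imread('pics/w4.png')[0:240,390:640]; cv2.imwrite('pics/w4z.png',cv2.resize(im,None,fx=2.5,fy=2.5,interpolation=2))
im=cv2.imread('pics/s4.png')[140:280,240:400]; cv2.imwrite('pics/s4z.png',cv2.resize(im,None,fx=4,fy=4,interpolation=2))
E
```

```text
3.0141826923076924 2.258966666666667
toggle_a_tip 0.78 [511.  125.2]
toggle_a 0.78 [515.5 162.5]
toggle_a 0.76 [515.4 121.8]
toggle_a 0.68 [611.4 128.2]
breaker_a 0.96 [510.3  75.5]
breaker_a 0.77 [508.5 119.1]
breaker_a 0.76 [504.8 161.3]
breaker_a 0.56 [512.8 167. ]
window_centre 0.95 [555.2 119.4]
window_centre 0.42 [454.4 114.5]
hatch_press 0.86 [613.6 129.5]
hatch_press 0.53 [513.2  77.1]
hatch_press 0.39 [511.  122.6]
```

View pics/w4z.png

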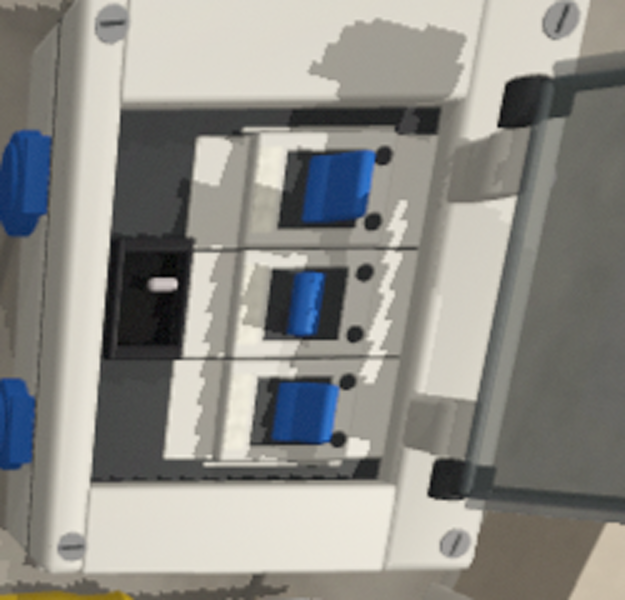

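View pics/s4z.png

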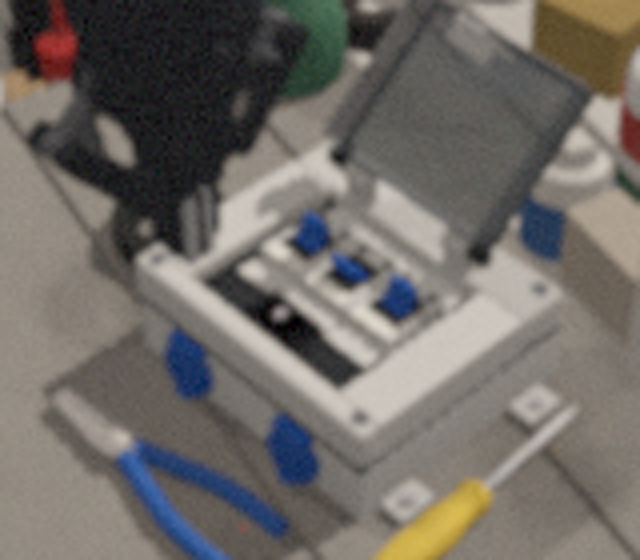

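```bash
cat >> h.py <<'E'
cen=np.array([584.4,123.6]); yaw=np.radians(13.1); Rb=np.array([[np.cos(yaw),-np.sin(yaw)],[np.sin(yaw),np.cos(yaw)]])
def inbox(p): return np.r_[Rb.T@(np.asarray(p)[:2]-cen),p[2]]
def frombox(b): return np.r_[cen+Rb@np.asarray(b)[:2],b[2]]
E
python3 - <<'E'
from h import *
c=ci('wrist')
z=lambda u,v:(390+u/2.5,v/2.5)
for n,uv,h in [('recess FL',(122,103),72),('FR',(92,482),72),('BL',(440,104),72),('BR',(382,482),72),
 ('cornFR',(38,568),72),('cornBR',(470,568),72),('tipM',(306,303),83),('tipL',(342,187),83),('tipR',(310,411),83)]:
    print(n,np.round(inbox(atz(c,z(*uv),h)),1))
print(c['position'],bot.state()['time'])
E
```

```text
recess FL [-67.4  61.2  72. ]
FR [-66.3 -60.5  72. ]
BL [34.  60.7 72. ]
BR [ 37.4 -60.7  72. ]
cornFR [-83.3 -92.3  72. ]
cornBR [ 75.6 -92.6  72. ]
tipM [-5.   0.2 83. ]
tipL [ 0.9 35.  83. ]
tipR [  1.8 -34.6  83. ]
[423.18439237  80.6156922  393.20098732] 9.05
```

```bash
python3 - <<'E'
from h import *
s=bot.state(); T=Rq(s['eef_rot'])
for b in [(-32,0.3,110),(-32,.3,78),(-6,.3,78)]:
    print(b,np.round(T.T@(frombox(b)-s['tool_pos']),1))
c=ci('wrist'); print(proj(c,s['tool_pos']), (Rq(c['attitude']).T@(s['tool_pos']-c['position'])))
E
```

```text
(-32, 0.3, 110) [ 79.7 134.6 141.8]
(-32, 0.3, 78) [ 79.7 134.6 173.8]
(-6, 0.3, 78) [ 79.8 160.6 173.8]
[314.69322925 306.71529057] [   0.22463246  -29.88223104 -156.70443043]
```

carry_out(
  series=[
    {"translation":[20,30,20],"rot":[0,0,0],"fingers":255},
    {"translation":[45,70,55],"rot":[0,0,0],"fingers":255},
    {"translation":[65,105,95],"rot":[0,0,0],"fingers":255},
    {"translation":[76,128,130],"rot":[0,0,0],"fingers":255},
    {"translation":[80,134,144],"rot":[0,0,0],"fingers":255},
    {"translation":[80,134,150],"rot":[0,0,0],"fingers":255},
    {"translation":[80,134,150],"rot":[0,0,0],"fingers":255},
    {"translation":[80,134,150],"rot":[0,0,0],"fingers":255},
  ],
)

```text
time: 10.05
tool_pos: [552.7, 116.3, 103.1]
eef_rot: [0.001, 0.623, 0.782, 0.001]
force: [0.8, 0.5, -0.1]
opening: 0.0
```

```bash
python3 - <<'E'
from h import *
save('wrist','w5.png'); save('scene','s5.png')
s=bot.state(); print(s['time'],inbox(s['tool_pos']),s['force'])
im=cv2.imread('pics/s5.png')[140:280,240:400]; cv2.imwrite('pics/s5z.png',cv2.resize(im,None,fx=4,fy=4,interpolation=2))
E
```

```text
10.15 [-32.34736093   0.1443111  102.99605493] [ 0.5404897  -0.06184717  0.55583624]
```

View pics/w5.png

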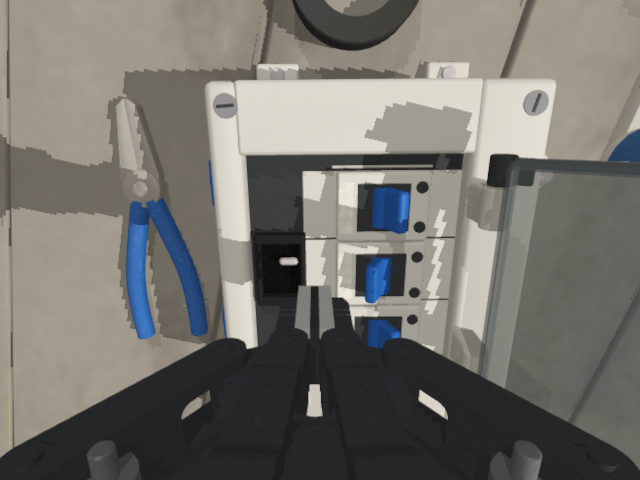

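View pics/s5z.png

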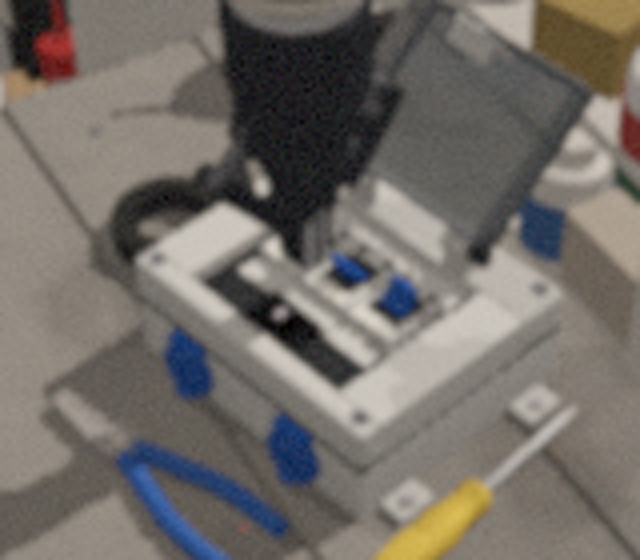

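carry_out(
  series=[
    {"translation":[0,0,12],"rot":[0,0,0],"fingers":255},
    {"translation":[0,0,22],"rot":[0,0,0],"fingers":255},
    {"translation":[0,0,25],"rot":[0,0,0],"fingers":255},
    {"translation":[0,0,25],"rot":[0,0,0],"fingers":255},
    {"translation":[0,6,25],"rot":[0,0,0],"fingers":255},
    {"translation":[0,10,25],"rot":[0,0,0],"fingers":255},
    {"translation":[0,13,25],"rot":[0,0,0],"fingers":255},
    {"translation":[0,15,25],"rot":[0,0,0],"fingers":255},
  ],
)

```text
time: 11.15
tool_pos: [567.5, 120.2, 76.9]
eef_rot: [0.0, 0.623, 0.783, 0.0]
force: [-0.7, -0.1, -1.0]
opening: 0.2
```

carry_out(
  series=[
    {"translation":[0,1,0],"rot":[0,0,0],"fingers":255},
    {"translation":[0,2,0],"rot":[0,0,0],"fingers":255},
    {"translation":[0,3,0],"rot":[0,0,0],"fingers":255},
    {"translation":[0,4,0],"rot":[0,0,0],"fingers":255},
    {"translation":[0,5,0],"rot":[0,0,0],"fingers":255},
    {"translation":[0,6,0],"rot":[0,0,0],"fingers":255},
    {"translation":[0,7,0],"rot":[0,0,0],"fingers":255},
    {"translation":[0,7,0],"rot":[0,0,0],"fingers":255},
  ],
)

```text
time: 12.15
tool_pos: [574.7, 121.9, 78.3]
eef_rot: [0.001, 0.623, 0.783, 0.001]
force: [-2.1, -0.2, 10.5]
opening: -0.1
```

```bash
python3 - <<'E'
from h import *
save('wrist','w6.png'); save('scene','s6.png')
s=bot.state(); print(s['time'],inbox(s['tool_pos']),s['force'])
im=cv2.imread('pics/s6.png')[140:280,240:400]; cv2.imwrite('pics/s6z.png',cv2.resize(im,None,fx=4,fy=4,interpolation=2))
E
```

```text
12.25 [-9.04798408  0.58258379 78.37214424] [-0.43915425  0.92541842  9.94923984]
```

View pics/w6.png

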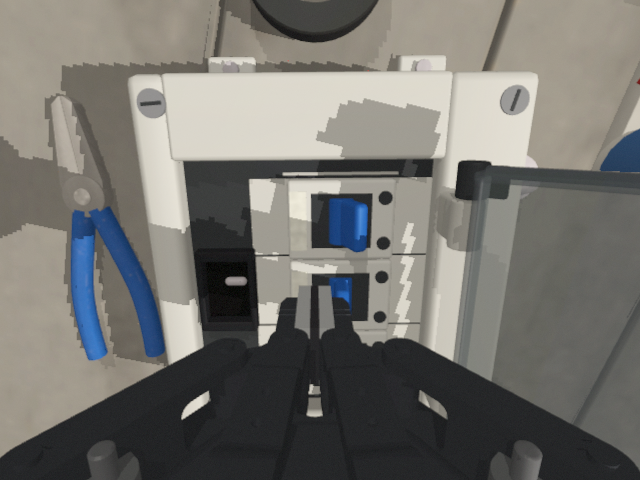

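View pics/s6z.png

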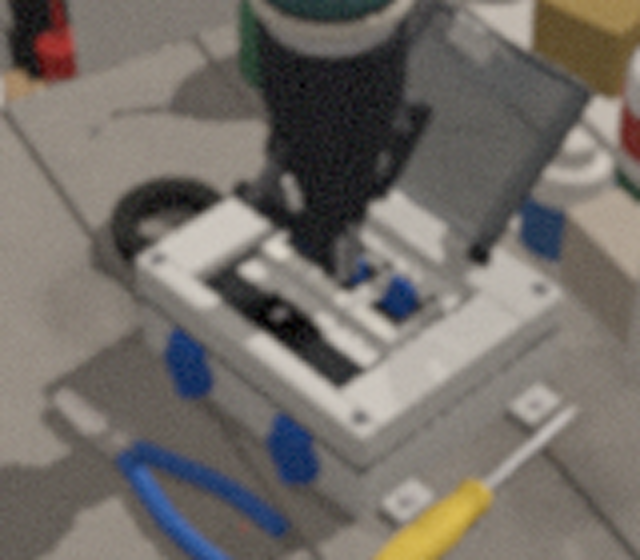

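```bash
python3 - <<'E'
from h import *
s=save('side','d6.png')
a=cv2.imread('pics/w6.png')[180:340,240:400]; b=s[180:260,280:400,::-1]
cv2.imwrite('pics/z6.png',np.hstack([cv2.resize(a,(400,400),interpolation=2),cv2.resize(cv2.imread('pics/d6.png')[180:260,290:370],(400,400),interpolation=2)]))
st=bot.state(); print(st['force'],st['torque'],inbox(st['tool_pos']))
E
```

```text
[-1.9482929   0.42462161 10.26705126] [0.11459652 0.15262484 0.00767596] [-8.9710317   0.55879311 78.36224033]
```

View pics/z6.png

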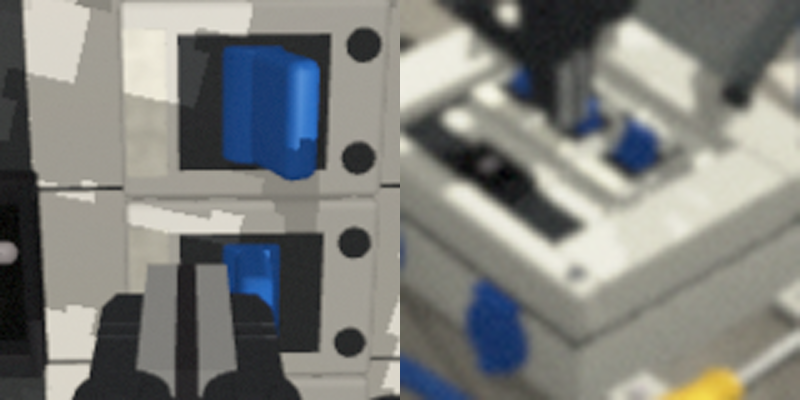

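carry_out(
  series=[
    {"translation":[0,-1,-3],"rot":[0,0,0],"fingers":255},
    {"translation":[0,-2,-8],"rot":[0,0,0],"fingers":255},
    {"translation":[0,-10,-18],"rot":[0,0,0],"fingers":255},
    {"translation":[0,-20,-26],"rot":[0,0,0],"fingers":255},
    {"translation":[-20,-25,-28],"rot":[0,0,0],"fingers":255},
    {"translation":[-40,-25,-28],"rot":[0,0,0],"fingers":255},
    {"translation":[-40,-25,-28],"rot":[0,0,0],"fingers":255},
    {"translation":[-40,-25,-28],"rot":[0,0,0],"fingers":255},
  ],
)

```text
time: 13.3
tool_pos: [558.7, 76.6, 104.5]
eef_rot: [-0.0, 0.623, 0.782, -0.0]
force: [0.2, -0.5, -0.5]
opening: 0.2
```

```bash
python3 - <<'E'
from h import *
save('wrist','w7.png')
c=ci('wrist'); np.save('c7.npy',c,allow_pickle=True)
im=cv2.imread('pics/w7.png')[80:300,180:520]; cv2.imwrite('pics/w7z.png',cv2.resize(im,None,fx=2.3,fy=2.3,interpolation=2))
st=bot.state(); print(st['time'],st['force'],inbox(st['tool_pos']))
E
```

```text
13.35 [-1.26557727 -0.25489382 -0.40180233] [-35.71711066 -39.63079068 104.50658015]
```

View pics/w7z.png

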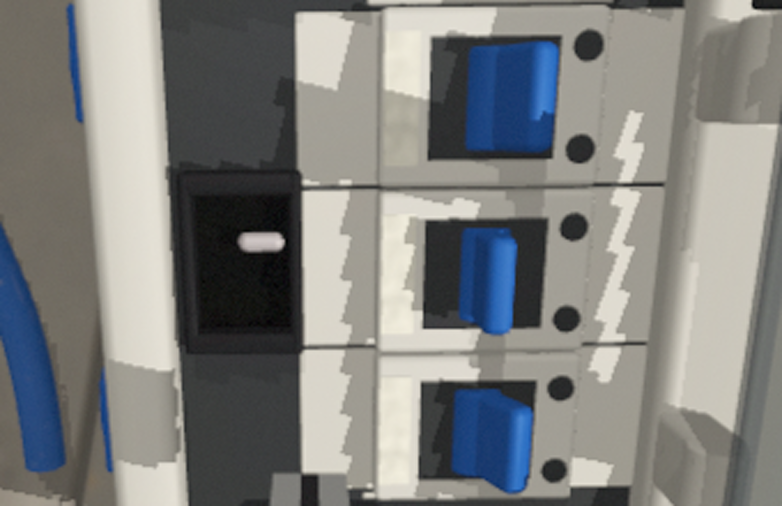

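```bash
python3 - <<'E'
from h import *
c=np.load('c7.npy',allow_pickle=True).item()
z=lambda u,v:(180+u/2.3,80+v/2.3)
print(inbox(c['position']))
for n,uv,hs in [('tipM',(498,282),(83,84,85)),('tipL',(542,80),(83,)),('tipR',(514,448),(83,)),('baseM',(462,275),(70,)),('baseL',(469,100),(70,)),('baseR',(455,430),(70,))]:
    for h in hs: print(n,h,np.round(inbox(atz(c,z(*uv),h)),1))
E
```

```text
[-35.64241567  34.21483787 245.95033027]
tipM 83 [ 1.8  1.8 83. ]
tipM 84 [ 1.6  2.  84. ]
tipM 85 [ 1.3  2.2 85. ]
tipL 83 [ 7.6 39.8 83. ]
tipR 83 [  7.4 -33.8  83. ]
baseM 70 [-3.   0.7 70. ]
baseL 70 [-3.4 36.5 70. ]
baseR 70 [ -2.8 -34.8  70. ]
```

```bash
python3 - <<'E'
from h import *
for i in range(3): save('wrist','w8.png')
im=cv2.imread('pics/w8.png')[80:300,180:520]; cv2.imwrite('pics/w8z.png',cv2.resize(im,None,fx=2.3,fy=2.3,interpolation=2))
print(bot.state()['time'])
E
```

```text
13.5
```

View pics/w8z.png

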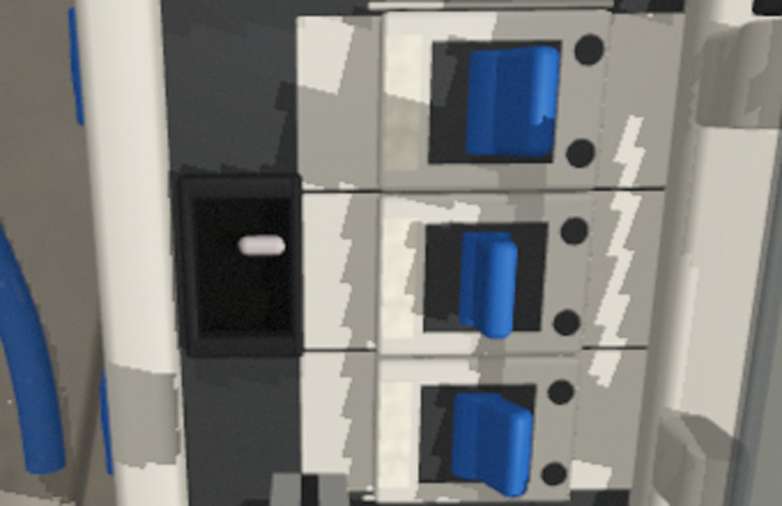

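carry_out(
  series=[
    {"translation":[20,4,0],"rot":[0,0,0],"fingers":255},
    {"translation":[40,8,0],"rot":[0,0,0],"fingers":255},
    {"translation":[40,10,10],"rot":[0,0,0],"fingers":255},
    {"translation":[40,10,20],"rot":[0,0,0],"fingers":255},
    {"translation":[40,10,25],"rot":[0,0,0],"fingers":255},
    {"translation":[40,14,25],"rot":[0,0,0],"fingers":255},
    {"translation":[40,20,25],"rot":[0,0,0],"fingers":255},
    {"translation":[40,24,25],"rot":[0,0,0],"fingers":255},
  ],
)

```text
time: 14.5
tool_pos: [574.1, 121.4, 80.2]
eef_rot: [0.0, 0.623, 0.782, 0.0]
force: [-0.4, 0.4, -0.3]
opening: 0.1
```

carry_out(
  series=[
    {"translation":[0,1,0],"rot":[0,0,0],"fingers":255},
    {"translation":[0,2,0],"rot":[0,0,0],"fingers":255},
    {"translation":[0,3,0],"rot":[0,0,0],"fingers":255},
    {"translation":[0,4,0],"rot":[0,0,0],"fingers":255},
    {"translation":[0,5,0],"rot":[0,0,0],"fingers":255},
    {"translation":[0,6,0],"rot":[0,0,0],"fingers":255},
    {"translation":[0,6,0],"rot":[0,0,0],"fingers":255},
    {"translation":[0,6,0],"rot":[0,0,0],"fingers":255},
  ],
)

```text
time: 15.5
tool_pos: [578.9, 122.9, 79.8]
eef_rot: [-0.0, 0.623, 0.783, 0.0]
force: [-0.4, -0.4, -0.4]
opening: 0.2
```

```bash
python3 - <<'E'
from h import *
save('wrist','w9.png')
im=cv2.imread('pics/w9.png')[180:340,200:420]; cv2.imwrite('pics/w9z.png',cv2.resize(im,None,fx=3,fy=3,interpolation=2))
s=bot.state(); print(s['time'],s['force'],inbox(s['tool_pos']))
E
```

```text
15.55 [0.09187988 0.73186452 0.2764973 ] [-5.61372169  0.54797663 79.76794146]
```

View pics/w9z.png

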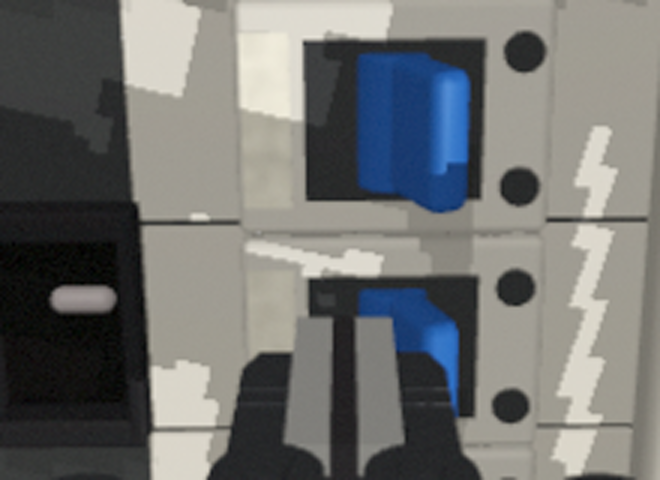

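carry_out(
  series=[
    {"translation":[0,-10,0],"rot":[0,0,0],"fingers":255},
    {"translation":[0,-20,-20],"rot":[0,0,0],"fingers":255},
    {"translation":[0,-45,-60],"rot":[0,0,0],"fingers":255},
    {"translation":[-20,-75,-100],"rot":[0,0,0],"fingers":255},
    {"translation":[-45,-95,-130],"rot":[0,0,0],"fingers":255},
    {"translation":[-60,-105,-140],"rot":[0,0,0],"fingers":255},
    {"translation":[-60,-105,-140],"rot":[0,0,0],"fingers":255},
    {"translation":[-60,-105,-140],"rot":[0,0,0],"fingers":255},
  ],
)

```text
time: 16.55
tool_pos: [489.7, 41.2, 218.6]
eef_rot: [-0.001, 0.623, 0.782, -0.0]
force: [0.2, 0.0, -0.6]
opening: 0.1
```

```bash
python3 - <<'E'
from h import *
save('wrist','w10.png'); save('scene','s10.png')
s=bot.state(); print(s['time'],s['force'],inbox(s['tool_pos']))
a=cv2.resize(cv2.imread('pics/w10.png')[0:300,340:640],(400,400),interpolation=2); b=cv2.resize(cv2.imread('pics/s10.png')[130:290,240:400],(400,400),interpolation=2)
cv2.imwrite('pics/z10.png',np.hstack([a,b]))
E
```

```text
16.65 [0.1752262  0.61966069 0.20881529] [-110.85242838  -58.60975501  218.50880578]
```

View pics/z10.png

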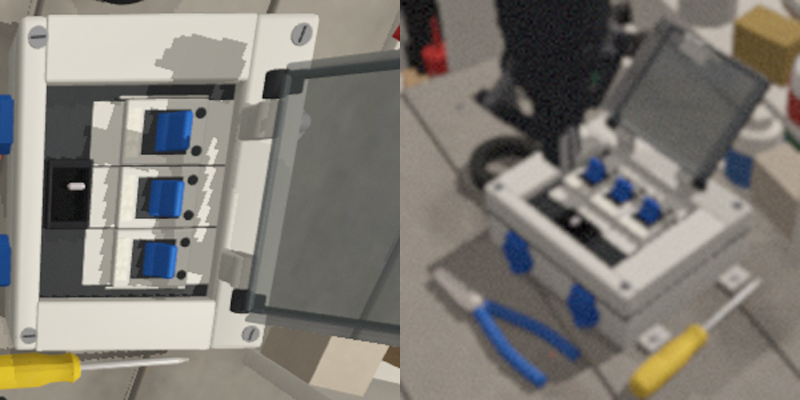

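All three toggles now lean the same way, the hatch is up, and the hand is clear of the box. I'm handing it in.

```bash
python3 -c "
from bench import bot
print(bot.sign_off(), bot.state()['time'])"
```

```text
the job is handed in; nothing more can be done
the job is handed in; nothing more can be done
```

The tripped breaker, the middle one, is back on and the hatch is standing open. I handed the job in at about 17 s of the 48 s allowed.

- **Hatch:** I pressed the ribbed pad once, about 5 mm deep at roughly 3.6 N, then took the hand away. The hatch swung up on its own and looked the same in pictures about 2 s apart, before I touched any breaker.
- **Toggle, first push:** This left the toggle standing about upright at its middle. The wrist force read about 10 N upward with little sideways. I did not establish why; it may have been friction on the toggle's rising edge. I backed off rather than push harder.
- **Toggle, second push:** I pushed again about 3 mm higher and 3 mm farther, and it snapped over. The force on the finger read near zero afterwards.
- **Last pictures:** All three toggles lean the same way, towards the back, and the hatch is up. The screwdriver and pliers looked unmoved. The tape measure was not checked in the last close-ups, but the arm never went near it. The hand was clear of the box with the force near zero.

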